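# Stand the fallen spray can up inside its deep bin

### The arm

A 6-joint arm with a two-finger parallel gripper is mounted at the origin on the work surface. World frame = base frame: x ahead of the robot, y to its left, z up, the work surface at z = 0. Lengths are in m, angles in rad, forces in N, time in s.
With the tool pointing down it reaches from about 0.325 to 0.875 m from the base axis. Payload 4.4 kg.
Tool frame: the origin (TCP) lies at the very end of the fingers, on their centre line; the grasp point (between the pads) lies 19 mm behind it (env.pinch_z is the distance from the TCP to the grasp point, in m); z points along the fingers, y is the line along which they close (so a half turn about z gives the same grasp; the last joint's range is limited). The gripper opens to 85 mm and grips with 20 to 120 N. Pads are 22 mm wide; open, the fingers measure 114 mm over their backs; the gripper's body (76 mm by 85 mm) begins 54 mm behind the grasp point. The pads swing forward as they close: fully open they stand 13 mm farther back than shut.
Start: joints at [0.959, 0.207, 1.542, -0, 1.393, -0.15], TCP at [0.256, 0.515, 0.231] pointing down, gripper open.
Joint ranges: [-2.73, 2.73], [-0.86, 2.22], [0.23, 2.46], [-1.11, 4.25], [0.08, 2.63], [-2.82, 2.82]. Speed limits (rad/s): [2.79, 2.79, 3.14, 3.14, 3.14, 3.14].

### API

Orientations are given as [roll, pitch, yaw] about the fixed x, y, z axes, in that order (R = Rz(yaw) Ry(pitch) Rx(roll)).
In Python, from bench import sensors, optics, ticket, env gives the robot as it stands.
- The arm moves only by the tool send_rows, never from a script. Its argument "motion" is a list of rows, each an object with "dp": the shift along the tool's x, y, z in units of 15 cm (1.0 is 15 cm), a list of three; "yaw": the turn about the tool's z in units of pi rad (1.0 is pi rad); "gripper": the gripper command: -1 is fully open, 1 is shut, values between are in proportion. A call has 1 to 8 rows; each row is the pose to reach, as a shift and turn from the pose commanded when the call began, along the tool's axes at that moment, turning the shorter way round; what a row does not reach only later rows make up. A row lasts 1/10 s, in which the tool goes at most 50 mm and 8.59 degrees, less where a joint would pass 70% of its speed; a pose out of reach is approached as far as the arm can. A call with a number of a shift or a turn outside -1 to 1 is refused whole. A call with a gripper value outside its range is refused whole. The fingers move at their own pace and stop on an object; the grip force is fixed at half the most. Time passes only in rows, so rows that repeat a pose let the fingers close. It gives the time, the measured TCP pose, the force, the opening and the grip force at its end, in the units of the state.
- sensors.get_state(): the state, without advancing time (a new reading comes with each control period).
- optics.read_camera(name): name is "scene" or "top" or "wrist"; returns the picture (480x640x3 uint8, red, green, blue); there is no depth.
- optics.calibration(name): a dict with "fov_y" (degrees; the focal length in pixels is half the picture's height over the tangent of half this angle, whatever the lens; pixels are square), "cx", "cy" (the principal point, pixels), "k1" (the pictures are not rectified: a ray, as slopes to the right and down, at radius r is drawn at 1 + k1 r^2 times it, then the intrinsics apply), "world_from_camera" (4x4, takes a point from camera to world coordinates). Camera axes: x right, y down, z forward; pixel columns grow to the right and rows downward; lengths in m; the calibration is good to about 2 mm. A picture is of the moment at which its call begins: read the wrist's pose just before it. calibration takes no time and is no camera call; for the wrist camera it gives the pose at the moment of the call.
- ticket.job_done(): hands the job in; it is judged then, once.
Trained networks look in the newest picture that a camera, given by its name, has taken for a name from the list of things; names that differ only in an ending like _2 or _b are one class to them, and where a whole thing is asked for, a point or a joint stands for the part that bears it (a point fixed in the world has none). Each returns a list of dicts, best first, with "confidence" (0 to 1); they miss things now and then, are a little off and sometimes report something else, mostly with a low value. They report only what shows in the picture. A call takes as long as a camera call. They do not tell look-alikes from the thing itself.
- optics.boxes_of(query, camera): "centre" ([column, row] in pixels, amid what is visible of it).
- optics.cut_out(query, camera): "mask" (480x640 bool, what is visible of it) and "centre" ([column, row] in pixels, amid what is visible of it).
- optics.pinpoint(query, camera): "centre" ([column, row] in pixels: a listed point, or the origin of a listed thing).
The state is a dict: "time": time; "q": joint angles; "qvel": joint speeds; "joint_efforts": joint torques, N m; "ee_pos": TCP position; "ee_rot": TCP orientation; "wrist_force": force on the tool from outside, world axes, zero at the start; "moment": the same for the moment, N m; "finger_gap": opening from 0.0 (shut) to 1.0 (fully open); "grip_force": force on a finger pad.
Only numpy, scipy, OpenCV 4.12 (cv2) and the standard library are available. Lean on these libraries where they do the work, as an engineer would, in place of code of your own. Each camera call takes 0.05 s, during which the arm holds its last target. There are 200 camera calls.

### The job

The white spray can with the red cap has fallen over in the deep blue bin, where it will leak: stand it upright on its base on the floor of that bin, red cap up, standing by itself rather than leaning. Keep it in the bin while you tip it up (never lift its base above the rim) and set it down rather than dropping it. Leave the two bottles in the grey bin standing and everything else on the bench where it is.

Things in the scene. Friction and masses are not known exactly. Their poses are not given: they have to be found in the camera images.
- can_mid (a point): centre (half-way along the axis) of the slim white spray can with a green band, rigid, 160 mm long, 45 mm in diameter; the 48 mm at its top end are a red cap 41 mm in diameter. z runs from base to cap. It starts lying on the blue bin's floor, cap towards the bin's far end, and can roll. About 0.2 kg, centre of mass 65 to 80 mm from the base; it rights itself once within about 14 degrees of upright
- can_foot (a point): centre of the flat base (underside) of the spray can, 80 mm from can_mid; same axes
- bin: deep blue open-topped bin, fixed to the bench, 290 x 200 x 130 mm outside (x, y, z), walls and floor 5 mm thick, so 280 x 190 mm inside and 125 mm deep. Origin: centre of its underside, on the bench; x runs along its length away from the robot, z up. Its floor is not slippery: the can, propped against a wall at 50 degrees or steeper, stays there
- bin2: deep grey bin of the same size and axes beside the blue one, fixed; the two small bottles stand in it
- flask_a_mid (a point): centre of an amber bottle with black cap, 44 mm in diameter, 100 mm tall, standing in the grey bin; z up along it. Leave it standing
- flask_b_mid (a point): centre of a white bottle with yellow cap, 44 mm in diameter, 100 mm tall, standing in the grey bin; z up along it. Leave it standing
- meter_mid (a point): centre of a yellow multimeter lying flat, 180 x 90 x 35 mm. Leave alone
- spool_mid (a point): centre of a solder spool standing on its end, 64 mm in diameter, 50 mm tall. Leave alone
- driver_grip (a point): handle of a red screwdriver about 200 mm long lying on the bench. Leave alone
- tape_mid (a point): centre of a black roll of tape lying flat, 90 mm in diameter, 19 mm thick. Leave alone
Not all that is in view belongs to the job. Leave any purple look-alike of the part that bears can_mid alone. Leave any purple look-alike of the part that bears flask_b_mid alone.

How it is judged:
By the outcome, as a careful person would: the job done as asked, in the order asked, and still so for the second after the job is handed in, with the robot touching nothing.
It also fails if it takes over 64 s, if anything falls off the work surface, if the arm or the gripper's body presses on something with over 40 N, if the wrist force passes 120 N, or if a joint passes its speed limit or range.

## Working session

There is one attempt and no reset: what is moved stays moved. The work goes in short steps, Python scripts to look and compute and a tool call to move; the robot and the scene stay as the last step left them, time stands still between calls to the robot, and variables do not carry over. Pictures are saved under pics/ and viewed, at most 10 in all, crops included, and the job is handed in when it is done.

Besides the shell and the picture viewer there is one more tool, called after "Call:" as name([rows], argument=value, ...), one row to a line, values as JSON. send_rows: Moves the arm, as the interface text tells. Its arguments: {"type":"object","properties":{"motion":{"type":"array"}},"required":["motion"]}

```bash
mkdir -p pics
cat > h.py <<'E'
import numpy as np, cv2
from bench import sensors, optics, ticket, env
def ray(c,px):
    f=240/np.tan(np.radians(c["fov_y"])/2)
    d=np.array([(px[0]-c["cx"])/f,(px[1]-c["cy"])/f]); s=d.copy()
    for _ in range(20): s=d/(1+c["k1"]*(s@s))
    T=np.array(c["world_from_camera"]); v=T[:3,:3]@np.array([s[0],s[1],1]); return T[:3,3],v
def atz(c,px,z):
    o,v=ray(c,px); return o+v*(z-o[2])/v[2]
def proj(c,p):
    f=240/np.tan(np.radians(c["fov_y"])/2)
    T=np.array(c["world_from_camera"]); q=T[:3,:3].T@(np.array(p)-T[:3,3]); s=q[:2]/q[2]; s=s*(1+c["k1"]*(s@s))
    return s*f+np.array([c["cx"],c["cy"]])
def save(im,n): cv2.imwrite("pics/"+n,im[:,:,::-1])
E
python3 - <<'E'
from h import *
for n in ["top","scene"]:
    im=optics.read_camera(n); save(im,n+"0.png"); c=optics.calibration(n)
    print(n,np.round(c["world_from_camera"],3).tolist(),c["fov_y"],c["k1"])
    for q,z in [("can_mid",.0275),("can_foot",.0275),("bin",0),("bin2",0),("flask_a_mid",.055),("meter_mid",.017),("spool_mid",.025),("driver_grip",.015),("tape_mid",.01)]:
        for r in optics.pinpoint(q,n)[:3]:
            print(q,np.round(r["centre"]),round(r["confidence"],2),np.round(atz(c,r["centre"],z),3))
s=sensors.get_state();print(s["time"],s["ee_pos"],s["ee_rot"],env.pinch_z)
E
```

```text
top [[-0.003, -0.989, 0.15, 0.347], [-1.0, 0.0, -0.017, 0.019], [0.017, -0.15, -0.988, 1.213], [0.0, 0.0, 0.0, 1.0]] 56.53450107162151 -0.023129798578465897
can_mid [239. 331.] 0.93 [0.285 0.225 0.028]
can_mid [252. 242.] 0.86 [0.521 0.197 0.028]
can_mid [400. 222.] 0.41 [ 0.573 -0.204  0.028]
can_foot [192. 338.] 0.82 [0.267 0.348 0.028]
can_foot [253. 273.] 0.64 [0.436 0.192 0.028]
can_foot [249. 363.] 0.59 [0.204 0.198 0.028]
bin [256. 232.] 0.96 [0.553 0.189 0.   ]
bin [400. 222.] 0.8 [ 0.578 -0.208  0.   ]
bin2 [256. 232.] 0.96 [0.553 0.189 0.   ]
bin2 [400. 222.] 0.8 [ 0.578 -0.208  0.   ]
flask_a_mid [404. 233.] 0.61 [ 0.538 -0.206  0.055]
flask_a_mid [251. 246.] 0.42 [0.505 0.195 0.055]
meter_mid [484. 257.] 0.89 [ 0.481 -0.431  0.017]
spool_mid [479. 183.] 0.59 [ 0.684 -0.426  0.025]
driver_grip [164. 273.] 0.8 [0.436 0.431 0.015]
tape_mid [170. 194.] 0.62 [0.655 0.428 0.01 ]
scene [[0.661, 0.509, -0.552, 1.166], [0.75, -0.462, 0.473, -0.553], [-0.014, -0.726, -0.687, 0.885], [0.0, 0.0, 0.0, 1.0]] 46.783965087485456 0.03896650338580683
can_mid [378. 218.] 0.71 [0.512 0.198 0.027]
can_mid [321. 173.] 0.63 [0.288 0.218 0.028]
can_foot [296. 162.] 0.69 [0.207 0.201 0.027]
can_foot [352. 152.] 0.61 [0.274 0.344 0.027]
can_foot [352. 204.] 0.56 [0.432 0.189 0.027]
bin [259. 337.] 0.93 [ 0.582 -0.208  0.   ]
bin [385. 237.] 0.56 [0.549 0.186 0.   ]
bin2 [259. 337.] 0.93 [ 0.582 -0.208  0.   ]
bin2 [385. 237.] 0.56 [0.549 0.186 0.   ]
flask_a_mid [246. 303.] 0.58 [ 0.536 -0.199  0.055]
meter_mid [131. 362.] 0.73 [ 0.478 -0.424  0.017]
spool_mid [186. 434.] 0.73 [ 0.675 -0.425  0.025]
driver_grip [421. 166.] 0.67 [0.433 0.444 0.015]
tape_mid [489. 215.] 0.69 [0.668 0.419 0.01 ]
tape_mid [259. 333.] 0.25 [ 0.581 -0.205  0.01 ]
1.0 [0.25617709 0.51478208 0.23129046] [ 3.14158026e+00 -8.39128435e-06  2.67985360e+00] 0.0187
```

View pics/top0.png

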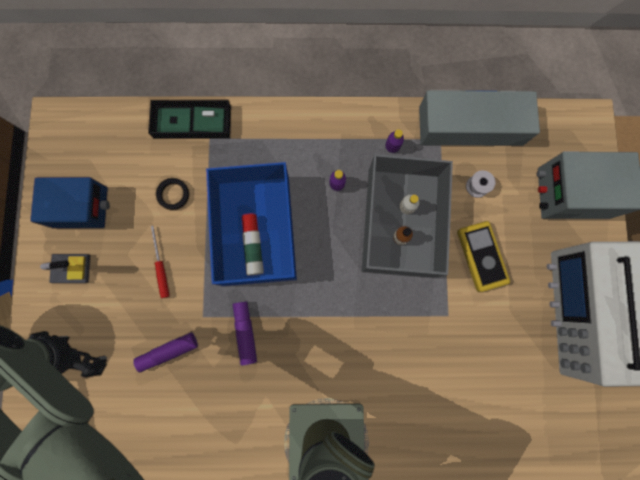

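View pics/scene0.png

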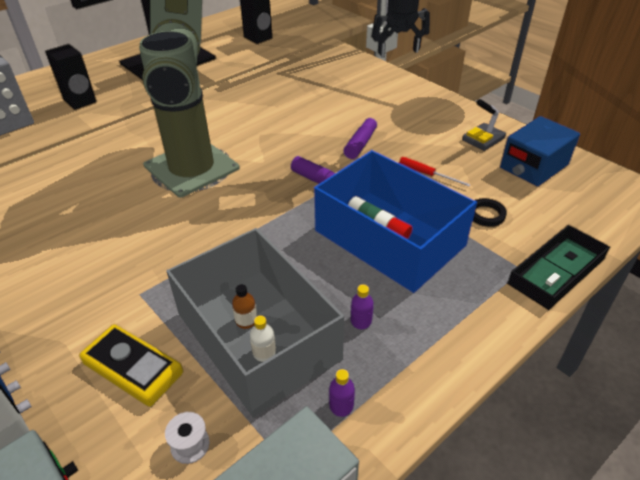

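Both pictures agree. The can lies in the blue bin with the base at (254,272) and the cap end at (250,215) in the top view. That puts mid at about (.516,.197) and foot at about (.434,.190). The purple tubes outside the bin are decoys. The tool only yaws, so I'll grip the cap lightly and let the can pivot as the cap rises. First I'll move above the cap.

Call:
send_rows([
  {"dp": [-0.3, -0.1, 0], "yaw": -0.04},
  {"dp": [-0.6, -0.2, 0], "yaw": -0.08},
  {"dp": [-0.92, -0.32, 0], "yaw": -0.12},
  {"dp": [-0.92, -0.32, 0], "yaw": -0.169},
  {"dp": [-0.92, -0.32, 0], "yaw": -0.169},
])

```text
$.motion[0]: bad value
```

```bash
cat >> h.py <<'E'
from scipy.spatial.transform import Rotation as Ro
def go(p,yaw=None):
    s=sensors.get_state(); R=Ro.from_euler("xyz",s["ee_rot"])
    print("t",s["time"],"pos",np.round(s["ee_pos"],4),"yaw",round(s["ee_rot"][2],4),"gap",s["finger_gap"],"F",np.round(s["wrist_force"],1),s["grip_force"])
    print("dp",np.round(R.inv().apply(np.array(p)-s["ee_pos"])/.15,3), "yaw",None if yaw is None else -((yaw-s["ee_rot"][2]+np.pi)%(2*np.pi)-np.pi)/np.pi)
E
python3 -c "
from h import *
go([.555,.2,.231],np.pi+.07)"
```

```text
t 1.0 pos [0.2562 0.5148 0.2313] yaw 2.6799 gap 0.9986950512478655 F [-0.9  0.1 -0.5] 0.0
dp [-2.718e+00 -9.910e-01  2.000e-03] yaw -0.16925779623636197
```

Call:
send_rows([
  {"dp": [-0.3, -0.1, 0], "yaw": -0.04, "gripper": -1},
  {"dp": [-0.6, -0.2, 0], "yaw": -0.08, "gripper": -1},
  {"dp": [-0.9, -0.32, 0], "yaw": -0.12, "gripper": -1},
  {"dp": [-0.92, -0.33, 0], "yaw": -0.169, "gripper": -1},
  {"dp": [-0.92, -0.33, 0], "yaw": -0.169, "gripper": -1},
  {"dp": [-0.92, -0.33, 0], "yaw": -0.169, "gripper": -1},
])

```text
time: 1.6
ee_pos: [0.3576, 0.4092, 0.2313]
ee_rot: [3.141, -0.0, -3.076]
wrist_force: [0.4, 0.0, 0.1]
finger_gap: 1.0
grip_force: 0.0
```

```bash
python3 -c "
from h import *
go([.555,.2,.231],np.pi+.07)"
```

```text
t 1.6 pos [0.3576 0.4092 0.2313] yaw -3.0755 gap 1.0001859462295233 F [0.4 0.  0.1] 0.0
dp [-1.221e+00 -1.478e+00  1.000e-03] yaw -0.0012498871626321407
```

Call:
send_rows([
  {"dp": [-0.2, -0.25, 0], "yaw": 0, "gripper": -1},
  {"dp": [-0.4, -0.5, 0], "yaw": 0, "gripper": -1},
  {"dp": [-0.61, -0.74, 0], "yaw": 0, "gripper": -1},
  {"dp": [-0.61, -0.74, 0], "yaw": 0, "gripper": -1},
])

```text
time: 2.0
ee_pos: [0.4598, 0.302, 0.2315]
ee_rot: [-3.14, 0.002, -3.079]
wrist_force: [0.1, 0.1, 0.7]
finger_gap: 1.002
grip_force: 0.0
```

Call:
send_rows([
  {"dp": [-0.2, -0.25, 0], "yaw": 0, "gripper": -1},
  {"dp": [-0.4, -0.5, 0], "yaw": 0, "gripper": -1},
  {"dp": [-0.61, -0.74, 0], "yaw": 0, "gripper": -1},
  {"dp": [-0.61, -0.74, 0], "yaw": 0, "gripper": -1},
  {"dp": [-0.61, -0.74, 0], "yaw": 0, "gripper": -1},
])

```text
time: 2.5
ee_pos: [0.5554, 0.201, 0.2309]
ee_rot: [3.141, -0.001, -3.074]
wrist_force: [-0.3, -0.3, -0.6]
finger_gap: 1.0
grip_force: 0.0
```

Run:
```python
from h import *
for n in ["wrist","top"]:
    c=optics.calibration(n); im=optics.read_camera(n); save(im,n+"1.png")
    h=cv2.cvtColor(im,cv2.COLOR_RGB2HSV)
    for q in ["can_mid","can_foot"]:
        for r in optics.pinpoint(q,n)[:2]: print(n,q,np.round(r["centre"]),round(r["confidence"],2),np.round(atz(c,r["centre"],.0275),3))
    for r in optics.cut_out("can_mid",n)[:1]:
        m=r["mask"].astype(np.uint8); (cx,w,a)=cv2.minAreaRect(cv2.findNonZero(m)); b=cv2.boxPoints((cx,w,a))
        e=[(b[i]+b[(i+1)%4])/2 for i in range(4)]; print(n,"rect",np.round([cx,w],0).tolist(),[np.round(atz(c,x,.035),3).tolist() for x in e])
go([.555,.2,.05],np.pi+.07)
```

```text
wrist can_mid [323. 162.] 0.97 [0.512 0.199 0.028]
wrist can_foot [317.  71.] 0.57 [0.432 0.189 0.028]
top can_mid [251. 244.] 0.92 [0.514 0.199 0.028]
top can_mid [166. 354.] 0.89 [0.228 0.412 0.028]
top can_foot [255. 273.] 0.96 [0.437 0.188 0.028]
top rect [[256.0, 243.0], [60.0, 8.0]] [[0.595, 0.199, 0.035], [0.516, 0.173, 0.035], [0.436, 0.17, 0.035], [0.513, 0.195, 0.035]]
t 2.9 pos [0.555  0.201  0.2315] yaw -3.0711 gap 0.9978294540884459 F [ 0.1 -0.4 -0.2] 0.0
dp [ 1.00e-03 -7.00e-03  1.21e+00] yaw 0.0001475048238491554
```

View pics/wrist1.png

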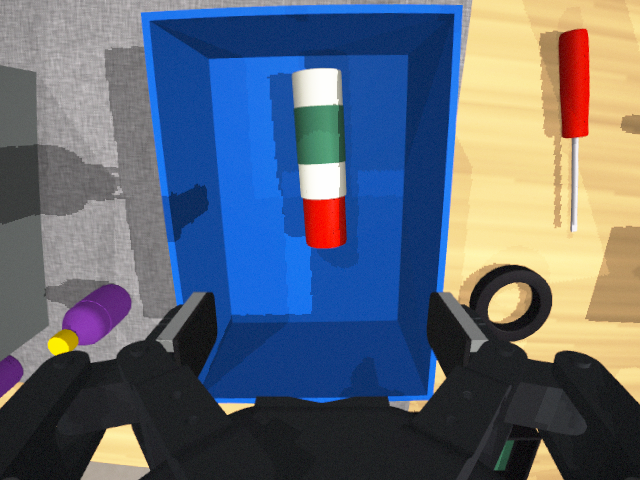

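The wrist view shows the can with its base at (317,72) and cap end at (326,246), lying clear of the walls. I'll take its axis from the silhouette edges.

Run:
```python
from h import *
c=optics.calibration("wrist")
a=atz(c,(317.5,73.5),.0275);b=atz(c,(326.5,245),.0275);d=b-a
print(a,b,np.linalg.norm(d),np.arctan2(d[1],d[0]))
for px in [(210,58),(407,55),(231,322),(398,320)]: print("floor corner",np.round(atz(c,px,.005),3))
for px in [(143,13),(462,7),(209,398),(433,395)]: print("rim",np.round(atz(c,px,.13),3))
phi=np.arctan2(d[1],d[0]); u=d/np.linalg.norm(d); g=(a+b)/2+u*.05
print("grip",g); go([g[0],g[1],.04],np.pi+phi)
```

```text
[0.43351286 0.1886448  0.0275    ] [0.59405456 0.20873459 0.0275    ] 0.16179380660892365 0.12449044356178358
floor corner [0.422 0.085 0.005]
floor corner [0.407 0.272 0.005]
floor corner [0.702 0.106 0.005]
floor corner [0.686 0.299 0.005]
rim [0.419 0.079 0.13 ]
rim [0.402 0.277 0.13 ]
rim [0.702 0.118 0.13 ]
rim [0.686 0.303 0.13 ]
grip [0.56339676 0.20489815 0.0275    ]
t 2.9 pos [0.555  0.201  0.2315] yaw -3.0711 gap 0.9978294540884459 F [ 0.1 -0.4 -0.2] 0.0
dp [-0.057  0.022  1.276] yaw -0.01719734206440605
```

Call:
send_rows([
  {"dp": [-0.057, 0.022, 0.25], "yaw": -0.017, "gripper": -1},
  {"dp": [-0.057, 0.022, 0.5], "yaw": -0.017, "gripper": -1},
  {"dp": [-0.057, 0.022, 0.75], "yaw": -0.017, "gripper": -1},
  {"dp": [-0.057, 0.022, 0.75], "yaw": -0.017, "gripper": -1},
])

```text
time: 3.3
ee_pos: [0.5585, 0.2032, 0.1124]
ee_rot: [-3.14, -0.013, -3.019]
wrist_force: [-0.5, -0.4, -1.3]
finger_gap: 1.0
grip_force: 0.0
```

Call:
send_rows([
  {"dp": [0, 0, 0.2], "yaw": 0, "gripper": -0.8},
  {"dp": [0, 0, 0.4], "yaw": 0, "gripper": -0.6},
  {"dp": [0, 0, 0.6], "yaw": 0, "gripper": -0.5},
  {"dp": [0, 0, 0.72], "yaw": 0, "gripper": -0.4},
  {"dp": [0, 0, 0.72], "yaw": 0, "gripper": -0.3},
  {"dp": [0, 0, 0.72], "yaw": 0, "gripper": -0.2},
  {"dp": [0, 0, 0.72], "yaw": 0, "gripper": -0.1},
  {"dp": [0, 0, 0.72], "yaw": 0, "gripper": -0.1},
])

```text
time: 4.1
ee_pos: [0.5657, 0.2044, 0.0131]
ee_rot: [3.141, 0.004, -3.019]
wrist_force: [0.5, -0.0, 0.3]
finger_gap: 0.543
grip_force: 0.0
```

Call:
send_rows([
  {"dp": [0, 0, 0.01], "yaw": 0, "gripper": 0.0},
  {"dp": [0, 0, 0.01], "yaw": 0, "gripper": 0.03},
  {"dp": [0, 0, 0.01], "yaw": 0, "gripper": 0.05},
  {"dp": [0, 0, 0.01], "yaw": 0, "gripper": 0.05},
])

```text
time: 4.5
ee_pos: [0.5642, 0.204, 0.0097]
ee_rot: [-3.142, 0.001, -3.019]
wrist_force: [-0.3, -0.4, 3.7]
finger_gap: 0.478
grip_force: 7.4
```

Call:
send_rows([
  {"dp": [0, 0, 0], "yaw": 0, "gripper": 0.08},
  {"dp": [0, 0, 0], "yaw": 0, "gripper": 0.08},
  {"dp": [0, 0, 0], "yaw": 0, "gripper": 0.08},
])

```text
time: 4.8
ee_pos: [0.5643, 0.2041, 0.0097]
ee_rot: [3.142, 0.001, -3.019]
wrist_force: [-0.5, -0.4, 5.5]
finger_gap: 0.47
grip_force: 34.9
```

Call:
send_rows([
  {"dp": [0, 0, 0], "yaw": 0, "gripper": 0.055},
  {"dp": [0.01, 0, -0.07], "yaw": 0, "gripper": 0.055},
  {"dp": [0.04, 0, -0.15], "yaw": 0, "gripper": 0.055},
  {"dp": [0.07, 0, -0.22], "yaw": 0, "gripper": 0.055},
  {"dp": [0.1, 0, -0.29], "yaw": 0, "gripper": 0.055},
  {"dp": [0.15, 0, -0.35], "yaw": 0, "gripper": 0.055},
  {"dp": [0.19, 0, -0.42], "yaw": 0, "gripper": 0.055},
  {"dp": [0.19, 0, -0.42], "yaw": 0, "gripper": 0.055},
])

```text
time: 5.6
ee_pos: [0.5428, 0.2016, 0.0781]
ee_rot: [3.141, 0.019, -3.019]
wrist_force: [10.7, 1.8, -1.7]
finger_gap: 0.474
grip_force: 17.0
```

Run:
```python
from h import *
a=optics.read_camera("wrist"); b=optics.read_camera("scene")
save(np.hstack([a[::1,120:520], cv2.resize(b[130:300,290:430],(400,480))]),"lift1.png")
go([.5,.2,.05])
```

```text
t 5.7 pos [0.5429 0.2016 0.0773] yaw -3.0195 gap 0.47100698018703585 F [11.6  2.  -0.6] 17.03896075487137
dp [0.288 0.024 0.177] yaw None
```

View pics/lift1.png

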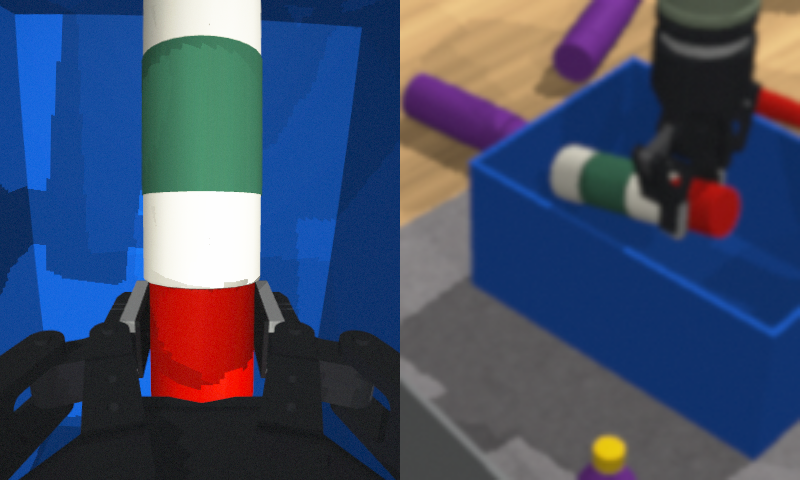

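The can is still horizontal in the grip, and its base is pressing on the near wall with 11 N. The grip is holding it against rotation, so I'll lower a little, back off the wall and loosen gradually.

Call:
send_rows([
  {"dp": [-0.07, 0, 0], "yaw": 0, "gripper": 0.055},
  {"dp": [-0.07, 0, 0.2], "yaw": 0, "gripper": 0.055},
  {"dp": [-0.07, 0, 0.25], "yaw": 0, "gripper": 0.055},
  {"dp": [-0.07, 0, 0.25], "yaw": 0, "gripper": 0.045},
  {"dp": [-0.07, 0, 0.25], "yaw": 0, "gripper": 0.045},
])

```text
time: 6.2
ee_pos: [0.5449, 0.2017, 0.0345]
ee_rot: [-3.141, -0.003, -3.019]
wrist_force: [-0.9, -0.3, -2.0]
finger_gap: 0.478
grip_force: 4.5
```

Call:
send_rows([
  {"dp": [0, 0, 0], "yaw": 0, "gripper": 0.04},
  {"dp": [0, 0, 0], "yaw": 0, "gripper": 0.04},
  {"dp": [0, 0, 0], "yaw": 0, "gripper": 0.04},
])

```text
time: 6.5
ee_pos: [0.5467, 0.202, 0.0358]
ee_rot: [3.141, 0.002, -3.019]
wrist_force: [-0.4, 0.1, 0.2]
finger_gap: 0.484
grip_force: 0.0
```

Run:
```python
from h import *
b=optics.read_camera("scene")
save(cv2.resize(b[130:300,290:430],(400,480)),"lift2.png")
go([.5,.2,.05])
```

```text
t 6.55 pos [0.5465 0.202  0.0356] yaw -3.019 gap 0.48103213747104806 F [ 0.  -1.4 -0.4] 0.0
dp [ 0.309  0.025 -0.097] yaw None
```

View pics/lift2.png

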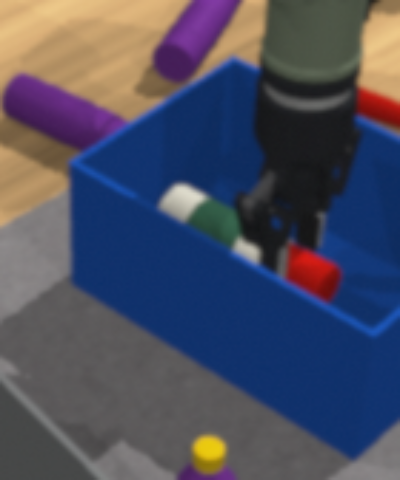

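Call:
send_rows([
  {"dp": [0, 0, 0], "yaw": 0, "gripper": -0.2},
  {"dp": [0, 0, 0], "yaw": 0, "gripper": -0.3},
  {"dp": [0, 0, -0.2], "yaw": 0, "gripper": -0.4},
  {"dp": [0, 0, -0.5], "yaw": 0, "gripper": -0.4},
  {"dp": [0, 0, -0.8], "yaw": 0, "gripper": -0.4},
  {"dp": [0, 0, -1], "yaw": 0, "gripper": -0.4},
  {"dp": [0, 0, -1], "yaw": 0, "gripper": -0.4},
])

```text
time: 7.25
ee_pos: [0.5501, 0.2027, 0.1915]
ee_rot: [3.141, 0.012, -3.019]
wrist_force: [0.8, -0.1, -0.2]
finger_gap: 0.698
grip_force: 0.0
```

Run:
```python
from h import *
a=optics.read_camera("wrist"); c=optics.calibration("wrist"); save(a,"w3.png")
for q in ["can_mid","can_foot"]:
    for r in optics.pinpoint(q,"wrist")[:1]: print(q,np.round(r["centre"]),r["confidence"],np.round(atz(c,r["centre"],.0275),3))
go([.5,.2,.05])
np.save("cw.npy",c,allow_pickle=True)
```

```text
can_mid [321. 160.] 0.91 [0.501 0.196 0.028]
t 7.4 pos [0.5453 0.2017 0.184 ] yaw -3.019 gap 0.6992500161509035 F [ 0.3  1.2 -2.1] 0.0
dp [0.3   0.026 0.893] yaw None
```

View pics/w3.png

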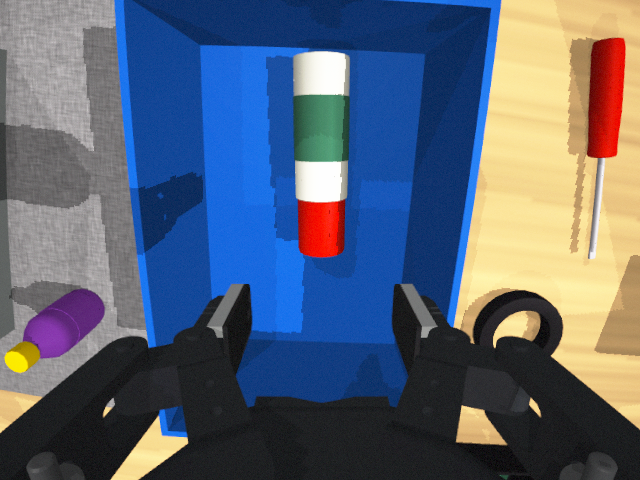

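The can is flat again, with base at (321,55) near the wall and cap end at (322,256). I'll grip only the last part of the cap. That gives a longer gravity lever and less pad contact, so it can pivot.

Call:
send_rows([
  {"dp": [-0.18, 0, 0.1], "yaw": 0, "gripper": -0.4},
  {"dp": [-0.18, 0, 0.3], "yaw": 0, "gripper": -0.4},
  {"dp": [-0.18, 0, 0.5], "yaw": 0, "gripper": -0.4},
  {"dp": [-0.18, 0, 0.7], "yaw": 0, "gripper": -0.4},
  {"dp": [-0.18, 0, 0.9], "yaw": 0, "gripper": -0.4},
  {"dp": [-0.18, 0, 1], "yaw": 0, "gripper": -0.4},
  {"dp": [-0.18, 0, 1], "yaw": 0, "gripper": -0.3},
])

```text
time: 8.1
ee_pos: [0.5689, 0.2043, 0.0302]
ee_rot: [-3.141, -0.01, -3.019]
wrist_force: [0.7, -0.3, -0.5]
finger_gap: 0.648
grip_force: 0.0
```

```bash
python3 -c "
from h import *
go([.572,.205,.012],np.pi+.124)"
```

```text
t 8.1 pos [0.5689 0.2043 0.0302] yaw -3.0191 gap 0.6482676987382051 F [ 0.7 -0.3 -0.5] 0.0
dp [-0.023  0.002  0.121] yaw -0.0004868821555628928
```

Call:
send_rows([
  {"dp": [0, 0, 0.12], "yaw": 0, "gripper": -0.2},
  {"dp": [0, 0, 0.12], "yaw": 0, "gripper": -0.1},
  {"dp": [0, 0, 0.12], "yaw": 0, "gripper": 0},
  {"dp": [0, 0, 0.12], "yaw": 0, "gripper": 0.03},
  {"dp": [0, 0, 0.12], "yaw": 0, "gripper": 0.047},
  {"dp": [0, 0, 0.12], "yaw": 0, "gripper": 0.047},
  {"dp": [0, 0, 0.12], "yaw": 0, "gripper": 0.047},
])

```text
time: 8.8
ee_pos: [0.5741, 0.2054, 0.0181]
ee_rot: [3.141, 0.003, -3.019]
wrist_force: [0.3, 0.4, 3.0]
finger_gap: 0.476
grip_force: 4.5
```

Call:
send_rows([
  {"dp": [0, 0, -0.07], "yaw": 0, "gripper": 0.047},
  {"dp": [0, 0, -0.14], "yaw": 0, "gripper": 0.047},
  {"dp": [0, 0, -0.21], "yaw": 0, "gripper": 0.047},
  {"dp": [0, 0, -0.21], "yaw": 0, "gripper": 0.047},
])

```text
time: 9.2
ee_pos: [0.5743, 0.2055, 0.0505]
ee_rot: [3.141, 0.004, -3.019]
wrist_force: [1.0, 0.7, 0.2]
finger_gap: 0.477
grip_force: 4.3
```

Run:
```python
from h import *
a=optics.read_camera("wrist"); b=optics.read_camera("scene")
save(np.hstack([a[::1,120:520], cv2.resize(b[130:300,290:430],(400,480))]),"lift4.png")
go([.5,.2,.05])
```

```text
t 9.3 pos [0.5739 0.2053 0.0493] yaw -3.0191 gap 0.47805253048859997 F [ 2.   0.6 -0.5] 4.368426650762558
dp [ 0.493  0.025 -0.006] yaw None
```

View pics/lift4.png

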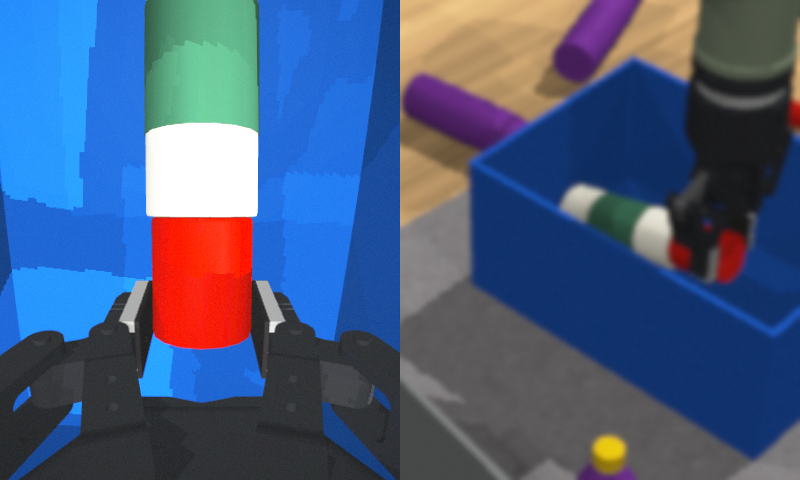

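The can is lifted but still level. I'll press its base lightly against the near wall and raise the cap along an arc, so wall friction turns it in the light grip.

Call:
send_rows([
  {"dp": [0, 0, 0.09], "yaw": 0, "gripper": 0.05},
  {"dp": [0, 0, 0.18], "yaw": 0, "gripper": 0.05},
  {"dp": [0.05, 0, 0.18], "yaw": 0, "gripper": 0.05},
  {"dp": [0.08, 0, 0.18], "yaw": 0, "gripper": 0.05},
  {"dp": [0.1, 0, 0.18], "yaw": 0, "gripper": 0.05},
  {"dp": [0.1, 0, 0.18], "yaw": 0, "gripper": 0.05},
])

```text
time: 9.9
ee_pos: [0.5611, 0.2034, 0.0224]
ee_rot: [-3.141, 0.008, -3.019]
wrist_force: [7.8, -0.2, -0.5]
finger_gap: 0.475
grip_force: 6.5
```

Call:
send_rows([
  {"dp": [0, 0, -0.09], "yaw": 0, "gripper": 0.05},
  {"dp": [0, 0, -0.18], "yaw": 0, "gripper": 0.05},
  {"dp": [0.01, 0, -0.27], "yaw": 0, "gripper": 0.05},
  {"dp": [0.02, 0, -0.36], "yaw": 0, "gripper": 0.05},
  {"dp": [0.04, 0, -0.44], "yaw": 0, "gripper": 0.05},
  {"dp": [0.07, 0, -0.52], "yaw": 0, "gripper": 0.05},
  {"dp": [0.07, 0, -0.52], "yaw": 0, "gripper": 0.05},
])

```text
time: 10.6
ee_pos: [0.5478, 0.2023, 0.1013]
ee_rot: [3.141, 0.002, -3.019]
wrist_force: [0.1, -0.7, -1.1]
finger_gap: 0.478
grip_force: 6.4
```

Run:
```python
from h import *
a=optics.read_camera("wrist"); b=optics.read_camera("scene")
save(np.hstack([a[::1,120:520], cv2.resize(b[130:300,290:430],(400,480))]),"lift5.png")
go([.5,.2,.05])
```

```text
t 10.7 pos [0.5484 0.2023 0.1003] yaw -3.0191 gap 0.47949990664200715 F [1.9 1.4 0.4] 6.466156393289566
dp [0.323 0.024 0.334] yaw None
```

View pics/lift5.png

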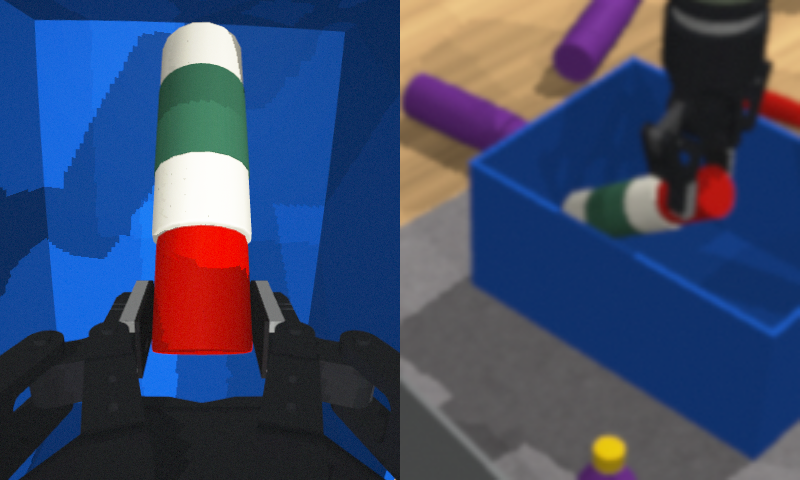

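The can is now tilted about 30°, with its base at the near wall close to the floor. I'll continue the arc.

Call:
send_rows([
  {"dp": [0.06, 0, -0.08], "yaw": 0, "gripper": 0.05},
  {"dp": [0.12, 0, -0.14], "yaw": 0, "gripper": 0.05},
  {"dp": [0.18, 0, -0.19], "yaw": 0, "gripper": 0.05},
  {"dp": [0.24, 0, -0.235], "yaw": 0, "gripper": 0.05},
  {"dp": [0.3, 0, -0.27], "yaw": 0, "gripper": 0.05},
  {"dp": [0.38, 0, -0.3], "yaw": 0, "gripper": 0.05},
  {"dp": [0.46, 0, -0.32], "yaw": 0, "gripper": 0.05},
  {"dp": [0.46, 0, -0.32], "yaw": 0, "gripper": 0.05},
])

```text
time: 11.5
ee_pos: [0.4771, 0.1935, 0.1473]
ee_rot: [3.142, -0.001, -3.019]
wrist_force: [-0.7, -0.3, -2.0]
finger_gap: 0.472
grip_force: 6.4
```

Run:
```python
from h import *
a=optics.read_camera("wrist"); b=optics.read_camera("scene")
save(np.hstack([a[::1,120:520], cv2.resize(b[130:300,290:430],(400,480))]),"lift6.png")
go([.5,.2,.05])
```

```text
t 11.6 pos [0.4788 0.1936 0.1473] yaw -3.0189 gap 0.47941601452544635 F [-0.2  0.5 -2. ] 6.413554474711418
dp [-0.145  0.025  0.649] yaw None
```

View pics/lift6.png

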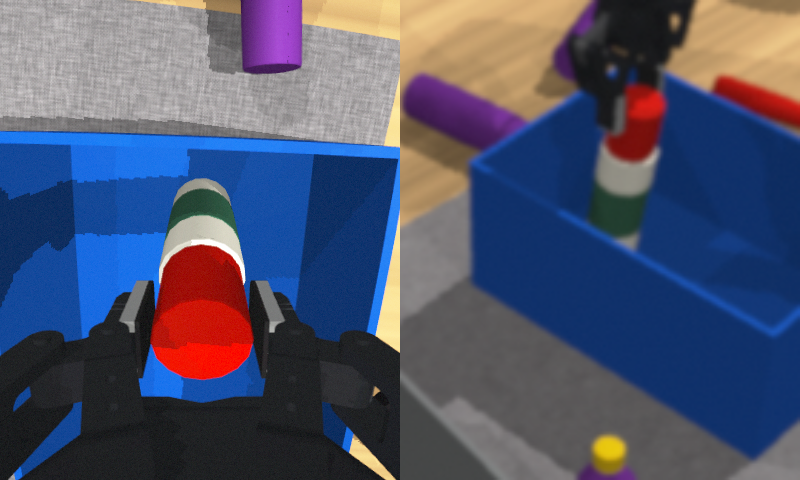

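It's now about 70–75° and hanging freely. I'll push on to near vertical against the wall.

Call:
send_rows([
  {"dp": [0.06, 0, -0.02], "yaw": 0, "gripper": 0.05},
  {"dp": [0.12, 0, -0.025], "yaw": 0, "gripper": 0.05},
  {"dp": [0.17, 0, -0.025], "yaw": 0, "gripper": 0.05},
  {"dp": [0.21, 0, -0.025], "yaw": 0, "gripper": 0.05},
  {"dp": [0.24, 0, -0.025], "yaw": 0, "gripper": 0.05},
  {"dp": [0.24, 0, -0.025], "yaw": 0, "gripper": 0.05},
  {"dp": [0.24, 0, -0.025], "yaw": 0, "gripper": 0.05},
])

```text
time: 12.3
ee_pos: [0.4434, 0.1892, 0.1511]
ee_rot: [3.142, 0.0, -3.019]
wrist_force: [0.5, 0.1, -2.4]
finger_gap: 0.472
grip_force: 6.4
```

Run:
```python
from h import *
a=optics.read_camera("wrist"); b=optics.read_camera("scene")
save(np.hstack([a[::1,120:520], cv2.resize(b[130:300,290:430],(400,480))]),"lift7.png")
go([.5,.2,.05])
```

```text
t 12.4 pos [0.4436 0.1892 0.1511] yaw -3.0192 gap 0.47787969643233064 F [-0.1  0.8 -2.3] 6.381880939006805
dp [-0.382  0.026  0.674] yaw None
```

View pics/lift7.png

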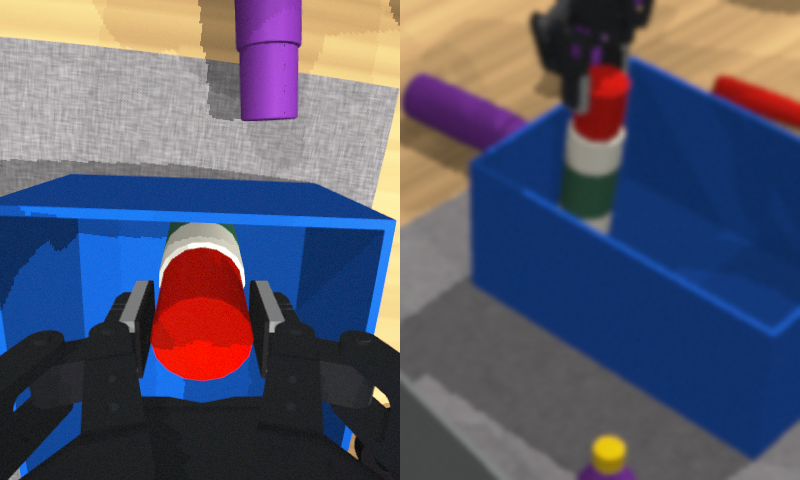

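The angle looks unchanged in the grip. I'll fit the tilt numerically from the cap's rows in that wrist picture: disc edges at rows 380 and 298, cap/body boundary at 246.

```bash
cat >> h.py <<'E'
def tilt(rows):
    from scipy.optimize import least_squares
    c=optics.calibration("wrist"); s=sensors.get_state(); p=s["ee_pos"]; f=s["ee_rot"][2]+np.pi; h=np.array([np.cos(f),np.sin(f),0]); k=np.array([0,0,1])
    def pts(v):
        u=h*np.cos(v[2])+k*np.sin(v[2]); n=h*np.sin(v[2])-k*np.cos(v[2]); T=p+h*v[0]+k*v[1]
        return [T+.0205*n,T-.0205*n,T-.048*u-.0205*n]
    r=least_squares(lambda v:[proj(c,q)[1]-y for q,y in zip(pts(v),rows)],[0,.02,1.3],x_scale=[.01,.01,.1])
    u=h*np.cos(r.x[2])+k*np.sin(r.x[2]);T=p+h*r.x[0]+k*r.x[1]
    print("top rel",np.round(r.x[:2],4),"deg",np.degrees(r.x[2]),"cost",r.cost,"foot",np.round(T-.16*u,3),"low edge z",(T-.16*u)[2]-.0225*np.cos(r.x[2]))
E
python3 - <<'E'
from h import *
tilt([380,298,246])
a=cv2.imread("pics/lift7.png")[:,:,::-1]
col=a[230:390,202].astype(int); print([(230+i,*col[i]) for i in range(0,160,5)])
E
```

```text
top rel [0.0103 0.0162] deg 83.57550091697394 cost 2.1002632740604218e-26 foot [0.436 0.188 0.008] low edge z 0.005857808265894244
[(230, np.int64(160), np.int64(163), np.int64(147)), (235, np.int64(161), np.int64(160), np.int64(149)), (240, np.int64(191), np.int64(191), np.int64(175)), (245, np.int64(254), np.int64(254), np.int64(253)), (250, np.int64(153), np.int64(6), np.int64(0)), (255, np.int64(157), np.int64(23), np.int64(17)), (260, np.int64(156), np.int64(23), np.int64(9)), (265, np.int64(155), np.int64(24), np.int64(11)), (270, np.int64(151), np.int64(3), np.int64(0)), (275, np.int64(154), np.int64(9), np.int64(0)), (280, np.int64(154), np.int64(17), np.int64(11)), (285, np.int64(150), np.int64(0), np.int64(0)), (290, np.int64(154), np.int64(21), np.int64(4)), (295, np.int64(162), np.int64(22), np.int64(10)), (300, np.int64(212), np.int64(16), np.int64(7)), (305, np.int64(210), np.int64(21), np.int64(13)), (310, np.int64(206), np.int64(13), np.int64(0)), (315, np.int64(207), np.int64(15), np.int64(8)), (320, np.int64(207), np.int64(17), np.int64(13)), (325, np.int64(206), np.int64(19), np.int64(7)), (330, np.int64(206), np.int64(14), np.int64(0)), (335, np.int64(205), np.int64(9), np.int64(0)), (340, np.int64(208), np.int64(24), np.int64(4)), (345, np.int64(251), np.int64(20), np.int64(0)), (350, np.int64(251), np.int64(18), np.int64(0)), (355, np.int64(251), np.int64(20), np.int64(0)), (360, np.int64(251), np.int64(23), np.int64(0)), (365, np.int64(251), np.int64(10), np.int64(0)), (370, np.int64(250), np.int64(12), np.int64(0)), (375, np.int64(245), np.int64(25), np.int64(15)), (380, np.int64(207), np.int64(36), np.int64(73)), (385, np.int64(28), np.int64(84), np.int64(175))]
```

Tilt is about 84°, inside the self-righting range, with the base roughly 1 mm above the floor. I'll move 25 mm off the wall, then lower gently.

Call:
send_rows([
  {"dp": [0, 0, -0.02], "yaw": 0, "gripper": 0.05},
  {"dp": [-0.05, 0, -0.02], "yaw": 0, "gripper": 0.05},
  {"dp": [-0.1, 0, -0.02], "yaw": 0, "gripper": 0.05},
  {"dp": [-0.15, 0, -0.02], "yaw": 0, "gripper": 0.05},
  {"dp": [-0.17, 0, -0.02], "yaw": 0, "gripper": 0.05},
  {"dp": [-0.17, 0, -0.01], "yaw": 0, "gripper": 0.05},
  {"dp": [-0.17, 0, 0], "yaw": 0, "gripper": 0.05},
  {"dp": [-0.17, 0, 0], "yaw": 0, "gripper": 0.05},
])

```text
time: 13.2
ee_pos: [0.468, 0.1922, 0.1504]
ee_rot: [-3.141, -0.001, -3.019]
wrist_force: [1.3, 0.3, -1.9]
finger_gap: 0.477
grip_force: 6.4
```

Call:
send_rows([
  {"dp": [0, 0, 0.005], "yaw": 0, "gripper": 0.05},
  {"dp": [0, 0, 0.01], "yaw": 0, "gripper": 0.05},
  {"dp": [0, 0, 0.01], "yaw": 0, "gripper": 0.05},
  {"dp": [0, 0, 0.01], "yaw": 0, "gripper": 0.05},
])

```text
time: 13.6
ee_pos: [0.4686, 0.1923, 0.1496]
ee_rot: [3.142, 0.0, -3.019]
wrist_force: [0.6, 0.4, -1.4]
finger_gap: 0.481
grip_force: 6.4
```

Call:
send_rows([
  {"dp": [0, 0, 0.01], "yaw": 0, "gripper": 0.05},
  {"dp": [0, 0, 0.01], "yaw": 0, "gripper": 0.05},
  {"dp": [0, 0, 0.01], "yaw": 0, "gripper": 0.05},
])

```text
time: 13.9
ee_pos: [0.4686, 0.1923, 0.148]
ee_rot: [-3.142, -0.0, -3.019]
wrist_force: [-0.9, 1.1, -1.1]
finger_gap: 0.476
grip_force: 6.4
```

```bash
cat >> h.py <<'E'
def auto():
    a=optics.read_camera("wrist")
    for cl in (322,):
        k=a[:,cl].astype(int); h=cv2.cvtColor(a,cv2.COLOR_RGB2HSV)[:,cl].astype(int)
        red=(k[:,0]>110)&(k[:,1]<70)&(k[:,2]<90); i=np.flatnonzero(red); t,b=i.min(),i.max()
        d=np.convolve(k[t:b,0],[1,1,1,0,0,0][::1],"valid") if 0 else None
        m=[k[j:j+3,0].mean()-k[j-3:j,0].mean() for j in range(t+8,b-40)]; e=t+8+int(np.argmax(m))
        print("rows",b,e,t,"step",max(m)); tilt([b+1,e,t-1])
E
python3 -c "
from h import *
auto(); go([.5,.2,.05])"
```

```text
rows 380 297 248 step 45.33333333333334
top rel [0.0097 0.0171] deg 84.80775480434896 cost 3.2311742677852644e-27 foot [0.464 0.192 0.006] low edge z 0.0037543811503670693
t 13.95 pos [0.4686 0.1923 0.148 ] yaw -3.0191 gap 0.4775859719431303 F [-0.7 -0.3 -2.3] 6.378690004348755
dp [-0.214  0.025  0.653] yaw None
```

Call:
send_rows([
  {"dp": [0, 0, 0.01], "yaw": 0, "gripper": 0.05},
  {"dp": [0, 0, 0.015], "yaw": 0, "gripper": 0.05},
  {"dp": [0, 0, 0.015], "yaw": 0, "gripper": 0.05},
])

```text
time: 14.25
ee_pos: [0.4688, 0.1923, 0.1459]
ee_rot: [3.142, 0.0, -3.019]
wrist_force: [0.1, 1.2, -1.3]
finger_gap: 0.477
grip_force: 6.4
```

```bash
python3 -c "
from h import *
auto(); go([.5,.2,.05])"
```

```text
rows 380 297 248 step 43.0
top rel [0.0097 0.0171] deg 84.82493207486745 cost 0.0 foot [0.464 0.192 0.004] low edge z 0.001649159574466993
t 14.3 pos [0.4687 0.1923 0.1459] yaw -3.019 gap 0.4752748900539883 F [-0.  -0.5 -0.6] 6.442523002624512
dp [-0.213  0.026  0.639] yaw None
```

Still no clear contact, so I'll lower further.

Call:
send_rows([
  {"dp": [0, 0, 0.01], "yaw": 0, "gripper": 0.05},
  {"dp": [0, 0, 0.015], "yaw": 0, "gripper": 0.05},
  {"dp": [0, 0, 0.015], "yaw": 0, "gripper": 0.05},
])

```text
time: 14.6
ee_pos: [0.4705, 0.1926, 0.1457]
ee_rot: [3.141, 0.004, -3.019]
wrist_force: [-0.4, -0.6, 6.4]
finger_gap: 0.475
grip_force: 7.0
```

```bash
python3 -c "
from h import *
auto(); go([.5,.2,.05])"
```

```text
rows 379 298 247 step 45.66666666666666
top rel [0.0102 0.0163] deg 83.80220302381395 cost 3.2311742677852644e-27 foot [0.463 0.192 0.003] low edge z 0.0004412657459809334
t 14.65 pos [0.4704 0.1926 0.1456] yaw -3.019 gap 0.47682477887721647 F [-1.1 -0.4  6.2] 6.9700925052165985
dp [-0.199  0.024  0.638] yaw None
```

The base is on the floor (+6 N). I'll ease the pressure, swing the cap about 12 mm back to straighten it over the stuck base, then release slowly.

Call:
send_rows([
  {"dp": [0, 0, -0.008], "yaw": 0, "gripper": 0.05},
  {"dp": [0.03, 0, -0.008], "yaw": 0, "gripper": 0.05},
  {"dp": [0.06, 0, -0.008], "yaw": 0, "gripper": 0.05},
  {"dp": [0.08, 0, -0.008], "yaw": 0, "gripper": 0.05},
  {"dp": [0.08, 0, -0.008], "yaw": 0, "gripper": 0.05},
])

```text
time: 15.15
ee_pos: [0.4559, 0.1907, 0.1444]
ee_rot: [-3.141, -0.001, -3.019]
wrist_force: [-1.2, 0.7, 0.6]
finger_gap: 0.477
grip_force: 6.6
```

```bash
python3 -c "
from h import *
auto(); go([.5,.2,.05])"
```

```text
rows 382 294 253 step 58.33333333333334
top rel [0.0093 0.0173] deg 89.25882565737258 cost 6.866245319043687e-27 foot [0.463 0.192 0.002] low edge z 0.0014627778773454252
t 15.2 pos [0.4561 0.1907 0.1444] yaw -3.0189 gap 0.47550371559947724 F [-0.3  0.4  0.3] 6.572697311639786
dp [-0.298  0.025  0.629] yaw None
```

It's at 89° and the base is on the floor. Releasing slowly and backing straight up.

Call:
send_rows([
  {"dp": [0, 0, 0], "yaw": 0, "gripper": 0.04},
  {"dp": [0, 0, 0], "yaw": 0, "gripper": 0.02},
  {"dp": [0, 0, 0], "yaw": 0, "gripper": -0.02},
  {"dp": [0, 0, 0], "yaw": 0, "gripper": -0.1},
  {"dp": [0, 0, 0], "yaw": 0, "gripper": -0.2},
  {"dp": [0, 0, 0], "yaw": 0, "gripper": -0.35},
  {"dp": [0, 0, 0], "yaw": 0, "gripper": -0.5},
  {"dp": [0, 0, 0], "yaw": 0, "gripper": -0.6},
])

```text
time: 16.0
ee_pos: [0.4567, 0.1908, 0.1447]
ee_rot: [-3.142, 0.0, -3.019]
wrist_force: [-0.7, 0.0, 0.0]
finger_gap: 0.8
grip_force: 0.0
```

Call:
send_rows([
  {"dp": [0, 0, 0], "yaw": 0, "gripper": -0.6},
  {"dp": [0, 0, -0.1], "yaw": 0, "gripper": -0.6},
  {"dp": [0, 0, -0.2], "yaw": 0, "gripper": -0.6},
  {"dp": [0, 0, -0.4], "yaw": 0, "gripper": -0.6},
  {"dp": [0, 0, -0.6], "yaw": 0, "gripper": -0.6},
  {"dp": [0, 0, -0.8], "yaw": 0, "gripper": -0.6},
  {"dp": [0, 0, -0.9], "yaw": 0, "gripper": -0.6},
  {"dp": [0, 0, -0.9], "yaw": 0, "gripper": -0.6},
])

```text
time: 16.8
ee_pos: [0.4585, 0.1912, 0.2829]
ee_rot: [3.141, 0.007, -3.019]
wrist_force: [1.3, 0.1, 0.4]
finger_gap: 0.798
grip_force: 0.0
```

Run:
```python
from h import *
for n in ["wrist","scene","top"]:
    a=optics.read_camera(n); c=optics.calibration(n)
    h=cv2.cvtColor(a,cv2.COLOR_RGB2HSV); red=(((h[...,0]<6)|(h[...,0]>174))&(h[...,1]>180)&(h[...,2]>110)).astype(np.uint8)
    k,l,s,ce=cv2.connectedComponentsWithStats(red)
    print(n,"expect cap centre",proj(c,[.463,.192,.141]).round(),"tip",proj(c,[.463,.192,.165]).round(),"boundary",proj(c,[.463,.192,.117]).round())
    print([(s[i].tolist(),ce[i].round().tolist()) for i in range(1,k) if s[i][4]>30])
    for q in ["can_mid","can_foot","flask_a_mid"]:
        for r in optics.pinpoint(q,n)[:2]: print(q,np.round(r["centre"]),round(r["confidence"],2))
    print("exp mid",proj(c,[.463,.192,.085]).round(),"foot",proj(c,[.463,.192,.005]).round())
go([.5,.2,.3])
```

```text
wrist expect cap centre [322. 229.] tip [322. 237.] boundary [322. 222.]
[([522, 145, 26, 85, 1882], [534.0, 186.0]), ([295, 197, 53, 61, 2508], [321.0, 227.0]), ([624, 345, 16, 36, 365], [633.0, 363.0])]
can_mid [564.  10.] 0.96
can_mid [367.  25.] 0.9
can_foot [321. 193.] 0.7
can_foot [492.  27.] 0.66
exp mid [322. 214.] foot [322. 199.]
scene expect cap centre [364. 171.] tip [364. 162.] boundary [363. 179.]
[([512, 149, 13, 9, 53], [518.0, 153.0]), ([400, 157, 35, 19, 258], [417.0, 166.0]), ([356, 158, 18, 26, 369], [364.0, 170.0])]
can_mid [362. 136.] 0.97
can_mid [318. 171.] 0.84
can_foot [294. 163.] 0.96
can_foot [349. 150.] 0.9
flask_a_mid [243. 303.] 0.91
exp mid [362. 191.] foot [361. 217.]
top expect cap centre [246. 258.] tip [245. 257.] boundary [248. 259.]
[([248, 256, 6, 9, 42], [250.0, 260.0])]
can_mid [246. 260.] 0.72
can_mid [165. 355.] 0.55
can_foot [254. 262.] 0.72
can_foot [248. 360.] 0.47
flask_a_mid [405. 232.] 0.74
exp mid [250. 261.] foot [254. 264.]
t 17.4 pos [0.4566 0.1908 0.2794] yaw -3.0191 gap 0.7995262383524081 F [0.5 0.2 0.3] 0.0
dp [-0.294  0.026 -0.137] yaw None
```

The cap's position in the scene and wrist views matches an upright can to within about 2 px. In the top view the arm partly hides it. The gripper is clear of everything, so I'm handing in.

```bash
python3 -c "
from h import *
print(ticket.job_done())"
```

```text
the job is handed in; nothing more can be done
None
```

The spray can is standing upright by itself, red cap up, on the blue bin's floor about 30 mm clear of the near wall; I touched nothing else and handed the job in at about 17 s of the 64 s limit.

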